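# Lower the pressing board onto the register bed

## Robot

A 7-joint arm with a two-finger parallel gripper is mounted at the origin on the work surface. World frame = base frame: x ahead of the robot, y to its left, z up, the work surface at z = 0. Lengths are in m, angles in rad, forces in N, time in s.
With the tool pointing down it reaches from about 0.425 to 0.95 m from the base axis. Payload 4.7 kg.
Tool frame: the origin (TCP) lies on the centre line of the jaws, within the pads' length; the fingertips stand 14 mm ahead of it and the grasp point (between the pads) lies 5 mm behind it; y points along the fingers, x is the direction in which the jaws open and shut, and the axes are right-handed (so a half turn about y gives the same grasp; the last joint's range is limited). The gripper opens to 87 mm and grips with 3 to 60 N. Pads are 19 mm wide; open, the fingers measure 117 mm over their backs; the gripper's body (75 mm by 190 mm) begins 51 mm behind the grasp point.
Start: joints at [-1.257, 0.469, -0.049, 1.532, 0.024, 1.141, -0.082], TCP at [0.227, 0.636, 0.212] pointing down, gripper open.
Joint ranges: [-2.59, 2.59], [-0.33, 1.99], [-1.39, 1.29], [0.1, 2.45], [-1.04, 4.18], [0.21, 1.99], [-2.66, 2.66]. Speed limits (rad/s): [2.57, 2.57, 3.14, 3.14, 3.14, 3.14, 3.14].

## Interface

Orientations are given as a unit quaternion [w, x, y, z].
In Python, from plant import bot gives the robot as it stands.
- The arm moves only by the tool move_arm, never from a script. Its argument "plan" is a list of rows, each a list of 7 numbers: the shift along the tool's x, y, z in mm, then the turn, a rotation vector about the tool's x, y, z in degrees, then the closure, from 0 (fully open) to 1 (shut). A call has 1 to 5 rows; each row shifts and turns the pose as measured when the row begins, along the tool's axes as they then stand; what a row does not reach is not made up. A row lasts 1/12 s, in which the tool goes at most 41.7 mm and 7.16 degrees, less where a joint would pass 70% of its speed; a pose out of reach is approached as far as the arm can. A call with a gripper value outside its range is refused whole. The fingers move at their own pace and stop on an object; "squeeze" is the grip in N (left out, the last holds). Time passes only in rows, so rows that do not move let the fingers close. It gives the time, the measured TCP pose, the force and the opening at its end, in the units of the state.
- bot.state(): the state, without advancing time (a new reading comes with each control period).
- bot.grab_frame(name): name is "scene" or "top"; returns (picture, depth): 420x560x3 uint8, blue, green, red; 420x560 float32, m along the optical axis (not along the pixel's ray), 0 where there is no reading.
- bot.camera_params(name): a dict with "camera_matrix" (3x3 intrinsics, pixels), "rvec" (rotation vector, rad) and "tvec" (3), from world to camera coordinates, as OpenCV has them. Camera axes: x right, y down, z forward; pixel columns grow to the right and rows downward; lengths in m; the calibration is good to about 2 mm. A picture is of the moment at which its call begins. camera_params takes no time and is no camera call.
- bot.close_job(): hands the job in, once; it reports no verdict.
The state is a dict: "clock": time; "q": joint angles; "qd": joint speeds; "joint_torque": joint torques, N m; "tcp_pos": TCP position; "orientation": TCP orientation; "contact_force": force on the tool from outside, world axes, zero at the start; "wrist_torque": the same for the moment, N m; "width": opening from 0.0 (shut) to 1.0 (fully open).
Only numpy, scipy, OpenCV 4.12 (cv2) and the standard library are available. Lean on these libraries where they do the work, as an engineer would, in place of code of your own. Each camera call takes 0.05 s, during which the arm holds its last target. There are 200 camera calls.

## Task

A fresh print lies on the dark register bed, between its two upright pins. Pick up by its wooden bar the pressing board whose two holes match the spacing of the pins, lower it gently over both pins until it rests flush on the bed, and let go; do not let it drop onto the bed. Leave the smaller pressing board where it lies.

Things in the scene. Friction and masses are not known exactly. Their poses are not given: they have to be found in the camera images.
- register_bed: dark steel slab fixed to the bench, 210 x 120 x 15 mm (x, y, z), a print on paper in its middle, two brass pins at x = -65 and +65 mm, y = 0. Pins stand 34 mm above the slab: diameter 18 mm for the lowest 13 mm, then tapering to 6 mm at the tip. Origin: centre of the underside, on the bench; x along its length, z up; slab top at z = 15 mm, pin tips at 49 mm.
- press_board: board to fit: loose plywood 180 x 100 x 12 mm (x, y, z), about 0.26 kg, flat on the bench; two 26 mm through holes at x = -65 and +65 mm, y = 0; on top a central wooden bar 70 mm long (x), 22 thick (y), 42 high, its top 54 mm above the underside. Origin: centre of the underside; x along its length, z up. Fits either way round. Seated, its origin is 15 mm above the bed's, axes parallel.
- press_handle (a point): the grip point of the pressing board's bar handle: on the bar's centre line, 40 mm above the board's underside (14 mm below the bar's top); the fingers close along the board's y over the 22 mm thickness.
- small_board: the smaller pressing board, not to be used: of the same make, 140 x 100 x 12 mm, with two 26 mm holes only 90 mm apart and a bar handle 50 mm long. It does not fit the pins. Origin: centre of the underside.
Not all that is in view belongs to the job. Leave any pink or purple look-alike of the press_board alone.

How it is judged:
At the end, for the whole second after the job is handed in: The 180 mm pressing board rests flush on the register bed with both pins through its holes: its underside within 3 mm of the slab's top, its centre within 12 mm of the bed's, its length within 10 degrees of the bed's (either way round), level within 3 degrees, and at rest (z of press_board in the frame of register_bed between 0.012 and 0.018 m and horizontal distance between press_board and register_bed below 0.012 m and angle between the x axis of press_board and the x axis of register_bed, either way round below 0.18 rad and angle between press_board's own z axis and vertical below 0.05 rad and linear speed of press_board below 0.02 m/s); the robot touches nothing.
It fails at once if the pressing board is dropped or slammed onto the bed (falls faster than 0.55 m/s within 60 mm of it, as in a fall of more than about 15 mm) (horizontal distance between press_board and register_bed below 0.06 m and z of press_board in the frame of register_bed below 0.075 m and linear speed of press_board above 0.55 m/s).
It fails at once if the smaller board is moved by more than 30 mm (distance of small_board from where it was at the start of the episode above 0.03 m).
It also fails if it takes over 38 s, if anything falls off the work surface, if the arm or the gripper's body presses on something with over 40 N, if the wrist force passes 120 N, or if a joint passes its speed limit or range.

## Working session

There is one attempt and no reset: what is moved stays moved. The work goes in short steps, Python scripts to look and compute and a tool call to move; the robot and the scene stay as the last step left them, time stands still between calls to the robot, and variables do not carry over. Pictures are saved under pics/ and viewed, about 8 in all and at most 12, crops included, and the job is handed in when it is done.

Besides the shell and the picture viewer there is one more tool, called after "Call:" by a JSON object that holds its "api" and its "payload", one argument or row to a line. move_arm: Moves the arm, as the interface text tells. Its arguments: {"type":"object","properties":{"plan":{"type":"array","items":{"type":"array","items":{"type":"number"}}},"squeeze":{"type":"number"}},"required":["plan"]}

```bash
mkdir -p pics
cat > h.py <<'E'
import numpy as np, cv2
from plant import bot
from scipy.spatial.transform import Rotation as R
def grab(n):
    im,d=bot.grab_frame(n); np.savez(f'{n}.npz',im=im,d=d); return im,d
def load(n):
    z=np.load(f'{n}.npz'); return z['im'],z['d']
def cam(n):
    p=bot.camera_params(n); return np.array(p['camera_matrix']),cv2.Rodrigues(np.array(p['rvec'],float))[0],np.array(p['tvec'],float).ravel()
def pts(n,uv,z):  # rays onto plane z
    K,Rm,t=cam(n); uv=np.atleast_2d(uv).astype(float); c=-Rm.T@t
    d=(Rm.T@np.linalg.inv(K)@np.c_[uv,np.ones(len(uv))].T).T
    return c+d*((z-c[2])/d[:,2])[:,None]
def cloud(n,d):
    K,Rm,t=cam(n); v,u=np.mgrid[:d.shape[0],:d.shape[1]]
    P=np.stack([(u-K[0,2])/K[0,0]*d,(v-K[1,2])/K[1,1]*d,d],-1)
    return (P-t)@Rm
def proj(n,P):
    K,Rm,t=cam(n); q=(np.atleast_2d(P)@Rm.T+t)@K.T; return q[:,:2]/q[:,2:]
def tool():
    s=bot.state(); q=s['orientation']; return np.array(s['tcp_pos']),R.from_quat([q[1],q[2],q[3],q[0]]),s
E
python3 - <<'E'
from h import *
for n in('top','scene'):
    im,d=grab(n); cv2.imwrite(f'pics/{n}1.png',im); print(n,-cam(n)[1].T@cam(n)[2])
p,r,s=tool(); print(s['clock'],p,r.as_matrix().round(3),s['contact_force'])
E
```

```text
top [ 0.28248527 -0.0472805   1.13488559]
scene [1.38983056 0.3334107  0.68262629]
0.1 [0.22669701 0.63520597 0.21061342] [[ 0.336 -0.001 -0.942]
 [ 0.942 -0.002  0.336]
 [-0.002 -1.    -0.   ]] [ 0.37311485 -1.16739863  0.02965014]
```

View pics/top1.png

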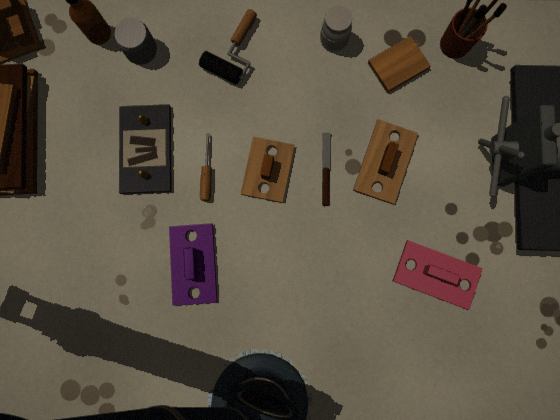

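View pics/scene1.png

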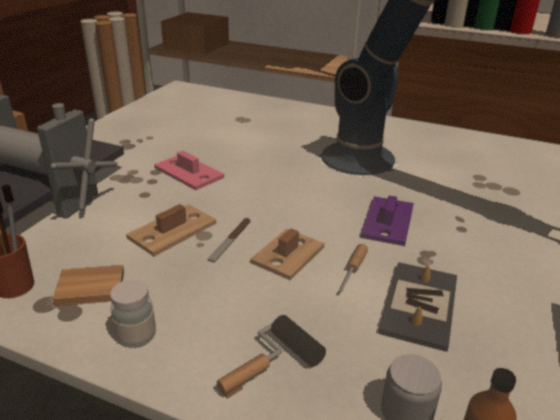

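The top view shows the following candidates:
- Plain boards with a bar: the large one at (385,162) and the small one at (268,170).
- Look-alikes: purple at (193,264) and pink at (437,275).
- A wood block at (400,65), which has no holes.

The bed is at (146,149), with pins at (143,119) and (143,175). By the description I choose (385,162). I'll measure it and check it in a crop.

Run:
```python
from h import *
im,d=load('top'); hsv=cv2.cvtColor(im,cv2.COLOR_BGR2HSV)
C=cloud('top',d)
print('bench z',np.median(C[210:230,300:360,2]))
vis=im.copy()
def rect(m,z):
    c=max(cv2.findContours(m.astype(np.uint8),0,2)[0],key=cv2.contourArea)[:,0]
    W=pts('top',c,z)[:,:2]; (cx,cy),(w,h),a=cv2.minAreaRect((W*1000).astype(np.float32))
    a=a if w>h else a+90
    return cx,cy,max(w,h),min(w,h),(a+90)%180-90
for name,(u0,v0,u1,v1) in dict(big=(345,112,425,210),small=(236,130,302,208)).items():
    m=np.zeros(im.shape[:2],bool); m[v0:v1,u0:u1]=True
    wood=m&(hsv[...,1]>95)&(hsv[...,2]>50)
    wood=cv2.morphologyEx(wood.astype(np.uint8),cv2.MORPH_OPEN,np.ones((3,3)))>0
    print(name,'board',np.round(rect(wood,.012),1))
    bar=m&(C[...,2]>.045)&(C[...,2]<.065)
    print(' bar',np.round(rect(bar,.054),1),bar.sum(),np.median(C[bar],0).round(4))
    fill=np.zeros_like(wood,np.uint8); c=max(cv2.findContours(wood.astype(np.uint8),0,2)[0],key=cv2.contourArea)
    cv2.drawContours(fill,[c],-1,1,-1)
    n,l,st,ce=cv2.connectedComponentsWithStats(((fill>0)&~wood).astype(np.uint8))
    for i in range(1,n):
        if st[i,4]>30: print(' hole',ce[i].round(1),st[i,4],pts('top',ce[i],.012)[0].round(4))
m=np.zeros(im.shape[:2],bool); m[98:202,112:180]=True
dark=m&(hsv[...,2]<75); 
print('bed dark',np.round(rect(dark,.015),1))
bed=m&(C[...,2]>.009)&(C[...,2]<.022); print('bed depth',np.round(rect(bed,.015),1))
pin=m&(C[...,2]>.03); n,l,st,ce=cv2.connectedComponentsWithStats(pin.astype(np.uint8))
for i in range(1,n): print('pin',st[i,4],ce[i].round(1),C[l==i].mean(0).round(4),C[l==i].max(0)[2].round(3), pts('top',ce[i],.040)[0].round(4))
br=m&(hsv[...,1]>120)&(hsv[...,2]>60); n,l,st,ce=cv2.connectedComponentsWithStats(br.astype(np.uint8))
for i in range(1,n):
    if st[i,4]>8: print('brass',st[i,4],ce[i].round(1),st[i])
a=cv2.resize(im[105:215,340:430],None,fx=5,fy=5,interpolation=2); b=cv2.resize(im[95:205,108:182],None,fx=5,fy=5,interpolation=2)
cv2.imwrite('pics/crop.png',np.hstack([a[:550],b[:550]])[:, :800])
```

```text
bench z 0.0022193697616384733
big board [ 552.8 -280.8  181.4  102.6  -18. ]
 bar [ 552.  -279.2   72.1   22.7  -18.1] 315 [ 0.5512 -0.2791  0.0552]
 hole [394.1 135.4] 84 [ 0.6145 -0.3012  0.012 ]
 hole [389.9 164.5] 264 [ 0.5441 -0.2911  0.012 ]
 hole [376.6 186.6] 88 [ 0.4908 -0.2599  0.012 ]
small board [526.8  -4.1 141.9 101.5 -10. ]
 bar [525.7  -4.   51.9  22.6 -10.6] 221 [ 0.5257 -0.0044  0.0551]
 hole [270.4 171. ] 417 [ 0.5219 -0.0113  0.012 ]
bed dark [567.9 282.5 215.2 128.3   3.4]
bed depth [569.6 285.6 211.3 121.1   3.8]
pin 1 [169.  98.] [ 0.2825 -0.0473  1.1349] 1.135 [0.6836 0.2287 0.04  ]
pin 1 [129. 106.] [ 0.2825 -0.0473  1.1349] 1.135 [0.6622 0.3208 0.04  ]
pin 1 [177. 109.] [ 0.2825 -0.0473  1.1349] 1.135 [0.6576 0.2087 0.04  ]
pin 46 [141.9 118.6] [0.6326 0.2888 0.0402] 0.053 [0.6327 0.2889 0.04  ]
pin 1 [130. 116.] [ 0.2825 -0.0473  1.1349] 1.135 [0.6382 0.3169 0.04  ]
pin 1 [178. 117.] [ 0.2825 -0.0473  1.1349] 1.135 [0.6384 0.2054 0.04  ]
pin 1 [136. 120.] [ 0.2825 -0.0473  1.1349] 1.135 [0.6289 0.3024 0.04  ]
pin 1 [171. 123.] [ 0.2825 -0.0473  1.1349] 1.13
[... 713 characters left out ...]
473  1.1349] 1.135 [0.5314 0.2228 0.04  ]
pin 1 [147. 169.] [ 0.2825 -0.0473  1.1349] 1.135 [0.5139 0.27   0.04  ]
pin 44 [142.1 173.2] [0.5037 0.2805 0.0404] 0.055 [0.5038 0.2806 0.04  ]
pin 2 [113.5 174. ] [ 0.2825 -0.0473  1.1349] 1.135 [0.5005 0.3458 0.04  ]
pin 1 [178. 175.] [ 0.2825 -0.0473  1.1349] 1.135 [0.5017 0.1983 0.04  ]
pin 1 [137. 181.] [ 0.2825 -0.0473  1.1349] 1.135 [0.4855 0.2911 0.04  ]
pin 1 [115. 190.] [ 0.2825 -0.0473  1.1349] 1.135 [0.4636 0.3399 0.04  ]
pin 1 [138. 192.] [ 0.2825 -0.0473  1.1349] 1.135 [0.4602 0.2873 0.04  ]
pin 1 [136. 194.] [ 0.2825 -0.0473  1.1349] 1.135 [0.4555 0.2915 0.04  ]
pin 1 [119. 201.] [ 0.2825 -0.0473  1.1349] 1.135 [0.4385 0.3291 0.04  ]
```

View pics/crop.png

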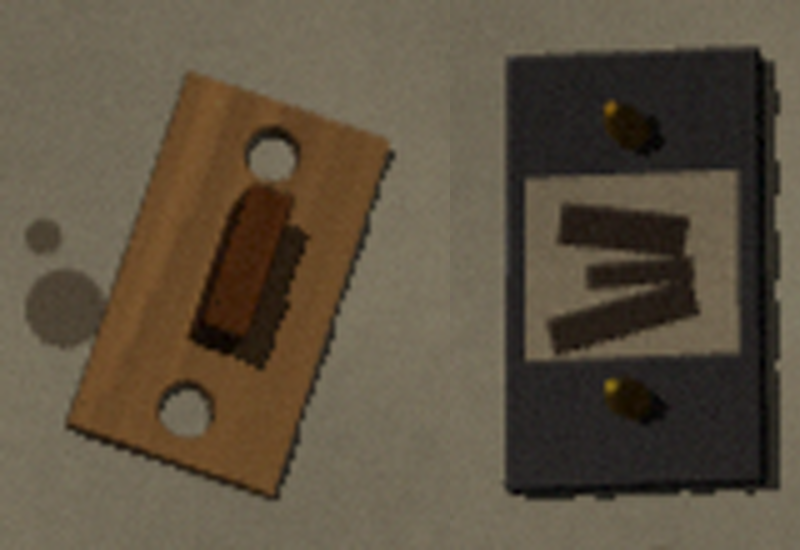

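The crop confirms the plain large board at (385,162): it measures 181 x 103 mm, with holes at (394,135) and (377,187), about 130 mm apart. Its bar centre is at (0.5525,-0.280), angle -18°. The pin midpoint is (0.568,0.285), at 3.7°. Now I'll move, arcing outward to stay within reach.

Call:
{"api": "move_arm", "payload": {
  "plan": [
    [-22,0,-32,0,0,0,0],
    [-22,0,-32,0,0,0,0],
    [-22,0,-32,0,0,0,0],
    [-22,0,-32,0,0,0,0],
    [-22,0,-32,0,0,0,0]
  ]
}}

```text
clock: 0.52
tcp_pos: [0.3335, 0.4809, 0.2058]
orientation: [0.575, -0.572, -0.411, 0.416]
contact_force: [1.0, -0.2, 0.4]
width: 1.0
```

Call:
{"api": "move_arm", "payload": {
  "plan": [
    [-22,0,-32,0,0,0,0],
    [-22,0,-32,0,0,0,0],
    [-22,0,-32,0,0,0,0],
    [-22,0,-32,0,0,0,0],
    [-22,0,-32,0,0,0,0]
  ]
}}

```text
clock: 0.93
tcp_pos: [0.4534, 0.3164, 0.2034]
orientation: [0.575, -0.572, -0.41, 0.418]
contact_force: [0.5, 0.3, 0.0]
width: 0.999
```

Call:
{"api": "move_arm", "payload": {
  "plan": [
    [-35,0,-19,0,0,0,0],
    [-35,0,-19,0,0,0,0],
    [-35,0,-19,0,0,0,0],
    [-35,0,-19,0,0,0,0],
    [-35,0,-19,0,0,0,0]
  ]
}}

```text
clock: 1.35
tcp_pos: [0.4915, 0.1117, 0.2022]
orientation: [0.575, -0.572, -0.41, 0.417]
contact_force: [0.2, 0.9, 0.0]
width: 0.998
```

Call:
{"api": "move_arm", "payload": {
  "plan": [
    [-35,0,-19,0,0,0,0],
    [-35,0,-19,0,0,0,0],
    [-35,0,-19,0,0,0,0],
    [-35,0,-19,0,0,0,0],
    [-35,0,-19,0,0,0,0]
  ]
}}

```text
clock: 1.77
tcp_pos: [0.5245, -0.0938, 0.2019]
orientation: [0.575, -0.572, -0.41, 0.418]
contact_force: [0.5, 0.4, -0.3]
width: 1.001
```

Call:
{"api": "move_arm", "payload": {
  "plan": [
    [-35,0,-19,0,0,0,0],
    [-35,0,-19,0,0,0,0],
    [-35,0,-19,0,0,0,0],
    [-35,0,-19,0,0,0,0],
    [0,0,0,0,0,0,0]
  ]
}}

```text
clock: 2.18
tcp_pos: [0.5499, -0.2681, 0.2011]
orientation: [0.576, -0.575, -0.405, 0.417]
contact_force: [-0.5, -1.2, 0.6]
width: 1.002
```

```bash
cat > go.py <<'E'
import sys
from h import *
# target x y z (TCP, m), angle of tool x (deg)
x,y,z,a=map(float,sys.argv[1:5]); p,r,s=tool()
c,sn=np.cos(np.radians(a)),np.sin(np.radians(a))
T=np.c_[[c,sn,0],[0,0,-1],[-sn,c,0]]
print('clock',s['clock'],'p',p.round(4),'angx',np.degrees(np.arctan2(*r.as_matrix()[[1,0],0])).round(2),'F',np.round(s['contact_force'],1),'w',round(s['width'],3),'q7',round(s['q'][6],2))
print('shift mm',(1000*r.inv().apply(np.array([x,y,z])-p)).round(1),'turn deg',np.degrees((r.inv()*R.from_matrix(T)).as_rotvec()).round(2))
E
python3 go.py .5525 -.280 .2 72
```

```text
clock 2.1833 p [ 0.5499 -0.2681  0.2011] angx 71.05 F [-0.5 -1.2  0.6] w 1.002 q7 1.76
shift mm [-10.4   1.2  -6.3] turn deg [-0.6  -0.95 -0.72]
```

Call:
{"api": "move_arm", "payload": {
  "plan": [
    [-10,0,-6,-0.6,-1,-0.7,0],
    [0,30,0,0,0,0,0],
    [0,30,0,0,0,0,0],
    [0,30,0,0,0,0,0],
    [0,0,0,0,0,0,0]
  ]
}}

```text
clock: 2.6
tcp_pos: [0.5521, -0.2857, 0.1085]
orientation: [-0.572, 0.575, 0.414, -0.413]
contact_force: [-0.8, 1.4, -0.3]
width: 0.998
```

```bash
python3 go.py .5525 -.280 .036 72
python3 - <<'E'
from h import *
im,d=grab('top'); cv2.imwrite('pics/t2.png',cv2.resize(im[90:230,320:470],None,fx=4,fy=4))
E
```

```text
clock 2.6 p [ 0.5521 -0.2857  0.1085] angx 71.57 F [-0.8  1.4 -0.3] w 0.998 q7 1.84
shift mm [ 5.7 72.4  1.6] turn deg [ 0.2  -0.43 -0.1 ]
```

View pics/t2.png

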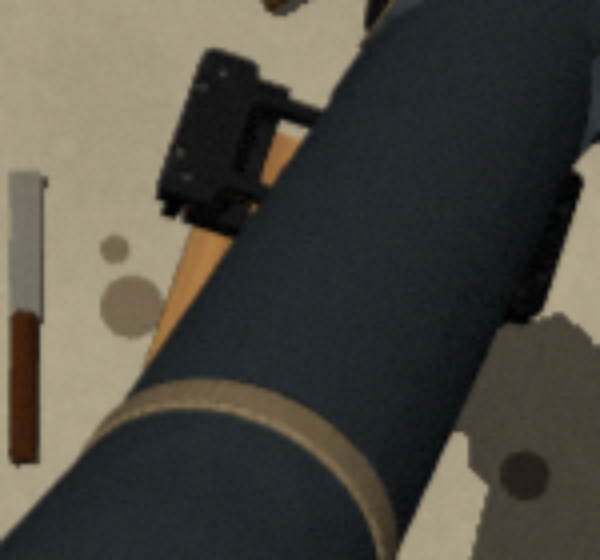

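The picture shows the forearm hiding most of the board. The left jaw, at crop (210,140), lies parallel to the board's long side as intended, so I'll descend.

Call:
{"api": "move_arm", "payload": {
  "plan": [
    [5,25,2,0,-0.4,0,0],
    [0,25,0,0,0,0,0],
    [0,18,0,0,0,0,0],
    [0,4,0,0,0,0,0],
    [0,0,0,0,0,0,0]
  ]
}}

```text
clock: 3.07
tcp_pos: [0.5607, -0.2834, 0.0464]
orientation: [-0.565, 0.579, 0.42, -0.412]
contact_force: [0.2, -0.1, -1.6]
width: 1.003
```

```bash
python3 go.py .5525 -.280 .035 72
```

```text
clock 3.0667 p [ 0.5607 -0.2834  0.0464] angx 72.07 F [ 0.2 -0.1 -1.6] w 1.003 q7 1.87
shift mm [ 0.8 11.2  9.1] turn deg [ 1.25  0.07 -0.18]
```

Call:
{"api": "move_arm", "payload": {
  "plan": [
    [1,6,9,1.2,0,0,0],
    [0,5,0,0,0,0,0],
    [0,0,0,0,0,0,0]
  ]
}}

```text
clock: 3.32
tcp_pos: [0.555, -0.2805, 0.0394]
orientation: [-0.569, 0.574, 0.416, -0.416]
contact_force: [-0.5, 1.4, -0.4]
width: 0.999
```

```bash
python3 go.py .5525 -.280 .035 72
```

```text
clock 3.3167 p [ 0.555  -0.2805  0.0394] angx 72.11 F [-0.5  1.4 -0.4] w 0.999 q7 1.87
shift mm [-0.3  4.4  2.5] turn deg [ 0.36  0.11 -0.2 ]
```

Next I'll close softly at first, then at full grip.

Call:
{"api": "move_arm", "payload": {
  "plan": [
    [0,4,2,0.4,0,0,0],
    [0,2,1,0,0,0,0.4],
    [0,0,0,0,0,0,0.7],
    [0,0,0,0,0,0,1],
    [0,0,0,0,0,0,1]
  ],
  "squeeze": 35
}}

```text
clock: 3.73
tcp_pos: [0.5533, -0.2802, 0.0354]
orientation: [-0.57, 0.573, 0.416, -0.417]
contact_force: [0.2, -0.3, -0.0]
width: 0.782
```

Call:
{"api": "move_arm", "payload": {
  "plan": [
    [0,0,0,0,0,0,1],
    [0,0,0,0,0,0,1],
    [0,0,0,0,0,0,1],
    [0,0,0,0,0,0,1],
    [0,0,0,0,0,0,1]
  ],
  "squeeze": 50
}}

```text
clock: 4.15
tcp_pos: [0.5535, -0.2805, 0.0357]
orientation: [-0.57, 0.574, 0.416, -0.416]
contact_force: [-1.0, 1.0, 0.3]
width: 0.401
```

```bash
python3 go.py .5525 -.280 .14 72
```

```text
clock 4.15 p [ 0.5535 -0.2805  0.0357] angx 72.08 F [-1.   1.   0.3] w 0.401 q7 1.88
shift mm [  -0.2 -104.3    0.7] turn deg [ 0.2   0.08 -0.22]
```

Call:
{"api": "move_arm", "payload": {
  "plan": [
    [0,0,0,0,0,0,1],
    [0,0,0,0,0,0,1],
    [0,0,0,0,0,0,1],
    [0,0,0,0,0,0,1],
    [0,0,0,0,0,0,1]
  ]
}}

```text
clock: 4.57
tcp_pos: [0.5535, -0.2804, 0.0357]
orientation: [-0.57, 0.574, 0.416, -0.416]
contact_force: [-0.7, 0.7, 0.3]
width: 0.239
```

Call:
{"api": "move_arm", "payload": {
  "plan": [
    [0,0,0,0,0,0,1],
    [0,-8,0,0,0,0,1],
    [0,-12,0,0,0,0,1],
    [0,-15,0,0,0,0,1],
    [0,-15,0,0,0,0,1]
  ]
}}

```text
clock: 4.98
tcp_pos: [0.5492, -0.2781, 0.084]
orientation: [0.574, -0.57, -0.413, 0.419]
contact_force: [0.0, 0.5, -3.8]
width: 0.244
```

```bash
python3 go.py .5525 -.280 .16 72
```

```text
clock 4.9833 p [ 0.5492 -0.2781  0.084 ] angx 72.08 F [ 0.   0.5 -3.8] w 0.244 q7 1.85
shift mm [ -1.1 -76.   -3. ] turn deg [-0.5   0.08 -0.17]
```

The grip is good: the opening is about 21 mm and the board's weight registers. I'll lift and carry it.

Call:
{"api": "move_arm", "payload": {
  "plan": [
    [-1,-20,-3,-0.5,0,0,1],
    [0,-25,0,0,0,0,1],
    [0,-25,0,0,0,0,1],
    [0,-10,0,0,0,0,1],
    [10,0,3,0,0,0,1]
  ]
}}

```text
clock: 5.4
tcp_pos: [0.5512, -0.272, 0.173]
orientation: [-0.57, 0.575, 0.414, -0.416]
contact_force: [0.8, -1.2, -3.5]
width: 0.242
```

```bash
python3 go.py .5525 -.280 .16 72
python3 - <<'E'
from h import *
im,d=grab('scene'); cv2.imwrite('pics/s2.png',im)
E
```

```text
clock 5.4 p [ 0.5512 -0.272   0.173 ] angx 71.87 F [ 0.8 -1.2 -3.5] w 0.242 q7 1.8
shift mm [-7.1 13.  -3.7] turn deg [ 0.23 -0.13 -0.3 ]
```

View pics/s2.png

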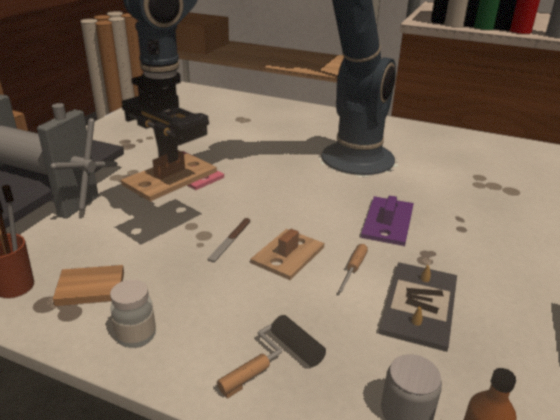

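The big board is lifted and level at (170,175), held by its bar. The small board at (288,253) is undisturbed. Next is the carry to the bed.

Call:
{"api": "move_arm", "payload": {
  "plan": [
    [20,0,6,0,0,0,1],
    [30,0,9,0,0,0,1],
    [36,0,10,0,0,0,1],
    [36,0,10,0,0,0,1],
    [36,0,10,0,0,0,1]
  ]
}}

```text
clock: 5.87
tcp_pos: [0.5514, -0.1036, 0.1647]
orientation: [0.575, -0.574, -0.408, 0.416]
contact_force: [1.6, -0.2, -3.8]
width: 0.24
```

Call:
{"api": "move_arm", "payload": {
  "plan": [
    [36,0,10,0,0,0,1],
    [36,0,10,0,0,0,1],
    [36,0,10,0,0,0,1],
    [36,0,10,0,0,0,1],
    [36,0,10,0,0,0,1]
  ]
}}

```text
clock: 6.28
tcp_pos: [0.5525, 0.0961, 0.155]
orientation: [0.578, -0.57, -0.404, 0.422]
contact_force: [1.4, 0.2, -1.9]
width: 0.243
```

```bash
python3 go.py .568 .285 .15 93.7
```

```text
clock 6.2833 p [0.5525 0.0961 0.155 ] angx 71.48 F [ 1.4  0.2 -1.9] w 0.243 q7 1.11
shift mm [184.1   3.7  45.2] turn deg [ -1.49 -22.23  -0.47]
```

Call:
{"api": "move_arm", "payload": {
  "plan": [
    [36,-1,9,-1,0,0,1],
    [36,-1,9,-0.5,0,0,1],
    [36,-1,9,0,0,0,1],
    [28,0,8,0,0,0,1],
    [18,0,6,0,0,0,1]
  ]
}}

```text
clock: 6.7
tcp_pos: [0.551, 0.2718, 0.1463]
orientation: [-0.571, 0.572, 0.409, -0.425]
contact_force: [-0.2, 0.6, -2.8]
width: 0.242
```

Call:
{"api": "move_arm", "payload": {
  "plan": [
    [0,0,0,0,-5,0,1],
    [0,0,0,0,-5,0,1],
    [0,0,0,0,-5,0,1],
    [0,0,0,0,-4,0,1],
    [0,0,0,0,0,0,1]
  ]
}}

```text
clock: 7.12
tcp_pos: [0.538, 0.2853, 0.1347]
orientation: [0.49, -0.48, -0.501, 0.528]
contact_force: [-0.0, -0.2, -3.0]
width: 0.247
```

```bash
python3 go.py .568 .285 .15 93.7
```

```text
clock 7.1167 p [0.538  0.2853 0.1347] angx 93.39 F [-0.  -0.2 -3. ] w 0.247 q7 1.13
shift mm [ -2.3 -16.4 -29.3] turn deg [-2.17 -0.33 -0.89]
```

Call:
{"api": "move_arm", "payload": {
  "plan": [
    [-1,0,-15,-1.5,0,-0.5,1],
    [-1,0,-14,-0.7,-0.3,-0.4,1],
    [0,8,0,0,0,0,1],
    [0,8,0,0,0,0,1],
    [0,0,0,0,0,0,1]
  ]
}}

```text
clock: 7.53
tcp_pos: [0.5677, 0.2841, 0.1124]
orientation: [0.485, -0.485, -0.514, 0.515]
contact_force: [0.2, -1.4, -3.3]
width: 0.245
```

```bash
python3 go.py .568 .285 .11 93.7
python3 - <<'E'
from h import *
im,d=grab('top'); im2,d2=grab('scene')
a=cv2.resize(im[80:230,90:220],(520,600)); cv2.imwrite('pics/t3.png',a)
cv2.imwrite('pics/s3.png',cv2.resize(im2[150:370,330:520],(518,600)))
cv2.imwrite('pics/both3.png',np.hstack([cv2.resize(im[80:230,90:220],(390,450)),cv2.resize(im2[150:370,330:520],(389,450))]))
C=cloud('top',d); m=np.zeros(d.shape,bool); m[80:230,90:220]=1
hsv=cv2.cvtColor(im,cv2.COLOR_BGR2HSV)
wood=m&(hsv[...,1]>95)&(hsv[...,2]>50)&(hsv[...,0]<25)
print(wood.sum(),np.percentile(C[wood][:,2],[10,50,90]).round(4))
E
```

```text
clock 7.5333 p [0.5677 0.2841 0.1124] angx 93.39 F [ 0.2 -1.4 -3.3] w 0.245 q7 1.16
shift mm [ 0.9  2.4 -0.3] turn deg [-0.05 -0.31 -0.07]
1507 [0.0867 0.0905 0.0934]
```

View pics/both3.png

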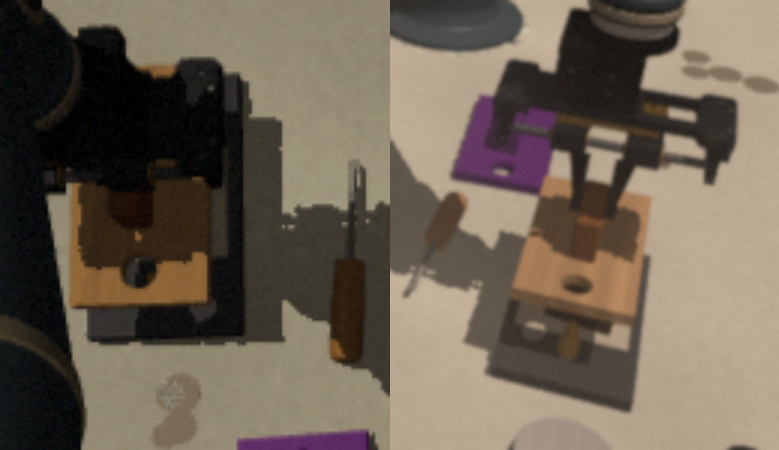

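The board hangs level over the bed, with its near hole at crop (139,271). I'll check the in-hand offset from the near hole and the right edge.

Run:
```python
from h import *
im,d=load('top'); hsv=cv2.cvtColor(im,cv2.COLOR_BGR2HSV); z=.0894
m=np.zeros(d.shape,bool); m[138:190,105:165]=1
w=(m&(hsv[...,1]>85)&(hsv[...,2]>30)&(hsv[...,0]<25)).astype(np.uint8)
w=cv2.morphologyEx(w,cv2.MORPH_OPEN,np.ones((3,3)))
re=np.array([(np.flatnonzero(w[v]).max()+.5,v) for v in range(142,178)]); W=pts('top',re,z)
vx=cv2.fitLine((W[:,:2]*1000).astype(np.float32),cv2.DIST_HUBER,0,.01,.01).ravel(); print('right edge',vx,np.degrees(np.arctan(vx[1]/vx[0])))
be=np.array([(u,np.flatnonzero(w[:,u]).max()+.5) for u in range(118,156)]); W2=pts('top',be,z)
v2=cv2.fitLine((W2[:,:2]*1000).astype(np.float32),cv2.DIST_HUBER,0,.01,.01).ravel(); print('near edge',v2,np.degrees(np.arctan2(v2[1],v2[0])))
for lo in (60,):
    sub=~(w[162:178,128:146]>0)
    n,l,st,ce=cv2.connectedComponentsWithStats(sub.astype(np.uint8)); i=1+st[1:,4].argmax(); c=ce[i]+[128,162]; print('hole',c,st[i],pts('top',c,z)[0])
a=np.radians(3.39)
for nm,v in (('exp hole',(-.065,0)),('exp right mid',(0,-.05)),('exp near',(-.09,0))):
    print(nm,[.5677+v[0]*np.cos(a)-v[1]*np.sin(a),.2841+v[0]*np.sin(a)+v[1]*np.cos(a)])
# centre from the edges
n1=np.array([-vx[1],vx[0]]); n1*=np.sign(n1[1]); n2=np.array([v2[1],-v2[0]]); n2*=np.sign(n2[0])
A=np.array([n1,n2]); b=[n1@vx[2:]+50,n2@v2[2:]+90]; print('centre from edges',np.linalg.solve(A,b))
```

```text
right edge [9.9977297e-01 2.1307809e-02 5.3011676e+02 2.2827420e+02] 1.2209399
near edge [ 6.2878899e-02 -9.9802119e-01  4.7402753e+02  2.8115134e+02] -86.39492
hole [136.17808219 170.06849315] [ 4  4 10 10 73] [0.50054814 0.27915087 0.0894    ]
exp hole [np.float64(0.5028137393637566), np.float64(0.2802564104478379)]
exp right mid [np.float64(0.570656607347817), np.float64(0.2341874918182743)]
exp near [np.float64(0.47785748527289373), np.float64(0.2787781067739294)]
centre from edges [564.3406  279.01495]
```

Call:
{"api": "move_arm", "payload": {
  "plan": [
    [2,6,-3,0,-0.3,0,1],
    [0,6,0,0,0,0,1],
    [0,6,0,0,0,0,1],
    [0,0,0,0,0,0,1]
  ]
}}

```text
clock: 7.97
tcp_pos: [0.5711, 0.2878, 0.0947]
orientation: [-0.483, 0.483, 0.517, -0.516]
contact_force: [0.2, -0.8, -4.0]
width: 0.242
```

```bash
python3 go.py .570 .286 .085 93.7
```

```text
clock 7.9667 p [0.5711 0.2878 0.0947] angx 93.77 F [ 0.2 -0.8 -4. ] w 0.242 q7 1.16
shift mm [-1.7  9.7  1.2] turn deg [0.07 0.07 0.04]
```

Call:
{"api": "move_arm", "payload": {
  "plan": [
    [-1.7,4,1,0,0,0,1],
    [0,4,0,0,0,0,1],
    [0,4,0,0,0,0,1],
    [0,0,0,0,0,0,1]
  ]
}}

```text
clock: 8.3
tcp_pos: [0.5697, 0.2859, 0.0812]
orientation: [-0.483, 0.483, 0.517, -0.516]
contact_force: [-0.7, -0.9, -3.6]
width: 0.245
```

```bash
python3 go.py .570 .286 .07 93.7
python3 - <<'E'
from h import *
im,d=grab('top'); im2,d2=grab('scene')
cv2.imwrite('pics/both4.png',np.hstack([cv2.resize(im[140:190,105:165],(384,320)),cv2.resize(im2[220:345,360:480],(384,400))[:320]]))
E
```

```text
clock 8.3 p [0.5697 0.2859 0.0812] angx 93.79 F [-0.7 -0.9 -3.6] w 0.245 q7 1.17
shift mm [ 0.1 11.2 -0.3] turn deg [0.04 0.09 0.03]
```

View pics/both4.png

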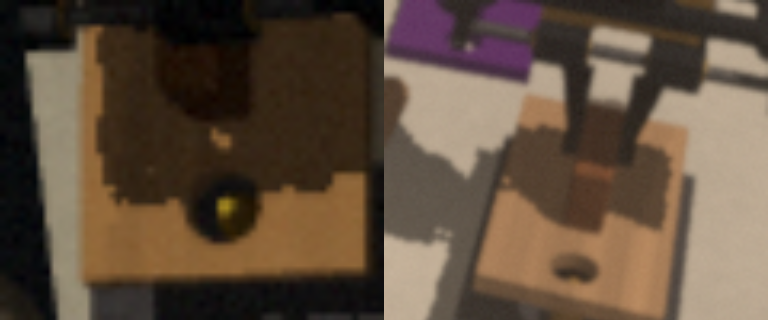

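The near pin's tip, at crop (230,208), sits nearly centred in the hole at (223,208), so I'll continue down gently.

Call:
{"api": "move_arm", "payload": {
  "plan": [
    [0,4,0,0,0,0,1],
    [0,4,0,0,0,0,1],
    [0,4,0,0,0,0,1],
    [0,0,0,0,0,0,1]
  ]
}}

```text
clock: 8.73
tcp_pos: [0.571, 0.2866, 0.0699]
orientation: [-0.483, 0.484, 0.518, -0.515]
contact_force: [-0.4, -0.4, -3.1]
width: 0.244
```

```bash
python3 go.py .570 .286 .05 93.7
```

```text
clock 8.7333 p [0.571  0.2866 0.0699] angx 93.78 F [-0.4 -0.4 -3.1] w 0.244 q7 1.17
shift mm [-0.6 19.9  1.1] turn deg [0.22 0.08 0.12]
```

Call:
{"api": "move_arm", "payload": {
  "plan": [
    [-0.5,4,1,0.2,0,0,1],
    [0,4,0,0,0,0,1],
    [0,4,0,0,0,0,1],
    [0,2,0,0,0,0,1],
    [0,0,0,0,0,0,1]
  ]
}}

```text
clock: 9.15
tcp_pos: [0.5699, 0.286, 0.054]
orientation: [-0.484, 0.483, 0.517, -0.516]
contact_force: [-0.4, -0.2, -2.5]
width: 0.242
```

```bash
python3 go.py .570 .286 .05 93.7
```

```text
clock 9.15 p [0.5699 0.286  0.054 ] angx 93.79 F [-0.4 -0.2 -2.5] w 0.242 q7 1.17
shift mm [-0.   4.  -0.1] turn deg [-0.02  0.09  0.12]
```

Call:
{"api": "move_arm", "payload": {
  "plan": [
    [0,2,0,0,0,0,1],
    [0,1.5,0,0,0,0,1],
    [0,1,0,0,0,0,1],
    [0,0,0,0,0,0,1]
  ]
}}

```text
clock: 9.48
tcp_pos: [0.5702, 0.2863, 0.0511]
orientation: [-0.484, 0.483, 0.517, -0.516]
contact_force: [-0.2, 0.6, -2.2]
width: 0.244
```

```bash
python3 go.py .570 .286 .05 93.7
```

```text
clock 9.4833 p [0.5702 0.2863 0.0511] angx 93.8 F [-0.2  0.6 -2.2] w 0.244 q7 1.17
shift mm [-0.3  1.1  0.2] turn deg [-0.    0.1   0.13]
```

Call:
{"api": "move_arm", "payload": {
  "plan": [
    [0,1.5,0,0,0,0,1],
    [0,1,0,0,0,0,1],
    [0,0,0,0,0,0,1]
  ]
}}

```text
clock: 9.73
tcp_pos: [0.5708, 0.2866, 0.051]
orientation: [-0.484, 0.483, 0.517, -0.515]
contact_force: [-0.5, 0.5, -2.7]
width: 0.245
```

```bash
python3 go.py .570 .286 .05 93.7
```

```text
clock 9.7333 p [0.5708 0.2866 0.051 ] angx 93.8 F [-0.5  0.5 -2.7] w 0.245 q7 1.17
shift mm [-0.5  1.   0.8] turn deg [0.07 0.1  0.18]
```

Call:
{"api": "move_arm", "payload": {
  "plan": [
    [-0.5,3,0.8,0,0,0,1],
    [0,3,0,0,0,0,1],
    [0,3,0,0,0,0,1]
  ]
}}

```text
clock: 9.98
tcp_pos: [0.571, 0.2869, 0.0506]
orientation: [-0.484, 0.482, 0.518, -0.514]
contact_force: [-6.8, -3.5, 17.9]
width: 0.243
```

```bash
python3 go.py .570 .286 .05 93.7
```

```text
clock 9.9833 p [0.571  0.2869 0.0506] angx 93.79 F [-6.8 -3.5 17.9] w 0.243 q7 1.18
shift mm [-0.8  0.6  1.1] turn deg [0.13 0.09 0.29]
```

Contact came at TCP z = 0.0506 (18 N), which matches the seated height of 0.0507. I'll ease off and release.

Call:
{"api": "move_arm", "payload": {
  "plan": [
    [0,0,0,0,0,0,1],
    [0,0,0,0,0,0,0.8],
    [0,0,0,0,0,0,0.5],
    [0,0,0,0,0,0,0.3],
    [0,0,0,0,0,0,0.3]
  ]
}}

```text
clock: 10.4
tcp_pos: [0.5725, 0.2877, 0.0514]
orientation: [-0.484, 0.483, 0.52, -0.513]
contact_force: [0.6, 0.7, -0.3]
width: 0.389
```

Call:
{"api": "move_arm", "payload": {
  "plan": [
    [0,0,0,0,0,0,0.3],
    [0,0,0,0,0,0,0.3],
    [0,0,0,0,0,0,0.3],
    [0,0,0,0,0,0,0.3],
    [0,0,0,0,0,0,0.3]
  ]
}}

```text
clock: 10.82
tcp_pos: [0.573, 0.288, 0.0509]
orientation: [-0.483, 0.483, 0.52, -0.513]
contact_force: [-0.4, 0.5, 0.3]
width: 0.679
```

```bash
python3 go.py .570 .286 .15 93.7
```

```text
clock 10.8167 p [0.573  0.288  0.0509] angx 93.79 F [-0.4  0.5  0.3] w 0.679 q7 1.18
shift mm [ -1.1 -99.1   2.5] turn deg [0.4  0.09 0.42]
```

Released, with no force on the tool. I'll go straight up, then back toward +y to clear the view.

Call:
{"api": "move_arm", "payload": {
  "plan": [
    [0,-12,0,0,0,0,0.3],
    [0,-20,0,0,0,0,0.3],
    [0,-30,0,0,0,0,0.3],
    [0,-35,0,0,0,0,0.3],
    [0,-35,0,0,0,0,0.3]
  ]
}}

```text
clock: 11.23
tcp_pos: [0.567, 0.2842, 0.181]
orientation: [0.485, -0.481, -0.513, 0.519]
contact_force: [0.9, 0.4, 0.1]
width: 0.701
```

Call:
{"api": "move_arm", "payload": {
  "plan": [
    [-30,-10,0,0,0,0,0.3],
    [-40,0,0,0,0,0,0.3],
    [-40,0,0,0,0,0,0.3],
    [-40,0,0,0,0,0,0.3],
    [-40,0,0,0,0,0,0.3]
  ]
}}

```text
clock: 11.65
tcp_pos: [0.5856, 0.106, 0.207]
orientation: [-0.478, 0.477, 0.53, -0.514]
contact_force: [1.0, -0.7, -0.4]
width: 0.7
```

Call:
{"api": "move_arm", "payload": {
  "plan": [
    [-40,0,0,0,0,0,0.3],
    [-40,0,0,0,0,0,0.3],
    [-20,0,0,0,0,0,0.3],
    [0,0,0,0,0,0,0.3],
    [0,0,0,0,0,0,0.3]
  ]
}}

```text
clock: 12.07
tcp_pos: [0.5947, -0.0121, 0.2123]
orientation: [-0.479, 0.484, 0.526, -0.509]
contact_force: [0.8, 0.8, 0.2]
width: 0.699
```

Run:
```python
from h import *
im,d=grab('top'); im2,d2=grab('scene')
cv2.imwrite('pics/both5.png',np.hstack([cv2.resize(im[80:230,80:210],(390,450)),cv2.resize(im2[190:370,350:480],(325,450))]))
C=cloud('top',d); hsv=cv2.cvtColor(im,cv2.COLOR_BGR2HSV)
m=np.zeros(d.shape,bool); m[95:205,105:185]=1
w=m&(hsv[...,1]>95)&(hsv[...,2]>40)&(hsv[...,0]<25)&(C[...,2]<.04)&(C[...,2]>.015)
c=max(cv2.findContours(w.astype(np.uint8),0,2)[0],key=cv2.contourArea)[:,0]
print('board',cv2.minAreaRect((pts('top',c,.027)[:,:2]*1000).astype(np.float32)))
P=C[w]; A=np.c_[P[:,:2],np.ones(len(P))]; s=np.linalg.lstsq(A,P[:,2],rcond=None)[0]; print('plane slope',s[:2].round(4),'z med',np.median(P[:,2]).round(4),len(P))
```

```text
board ((570.1153564453125, 286.26806640625), (183.31118774414062, 102.48038482666016), 3.1473090648651123)
plane slope [0.0013 0.0023] z med 0.0285 2783
```

View pics/both5.png

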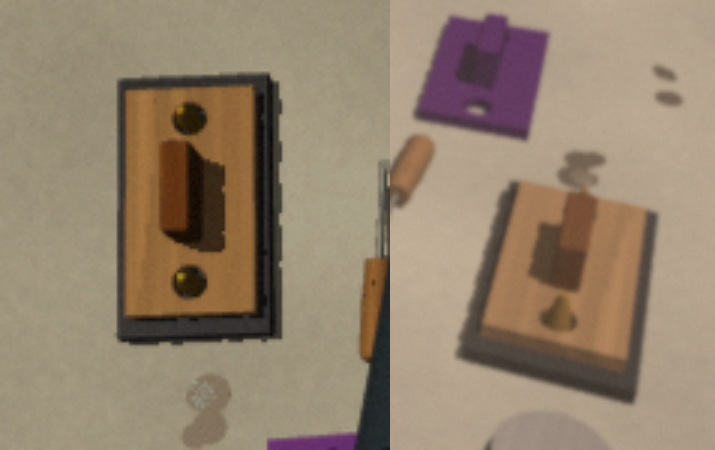

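The board is seated: both pins show through the holes at crop (189,118) and (189,282). It is level (slope under 0.003), its top is at the expected height, and its centre is about 2 mm from the pin midpoint. I'll hand it in.

```bash
python3 -c "
from plant import bot
print(bot.close_job())"
```

```text
the job is handed in; nothing more can be done
None
```

The 180 mm pressing board is seated over both pins on the register bed. I released it, moved the arm clear and handed the job in at about 12 s.

**Final checks:**
- **Position:** both pins show through the holes. The board's centre is about 2 mm from the pin midpoint, and its length is about 0.6° off the bed's.
- **Flush and level:** depth puts the board's top at 28.5 mm. The expected height is 27 mm, and the depth readings run about 2 mm high, so this fits a flush seat. The slope is below 0.003.
- **Lowering:** contact came at the expected seated height, with 18 N on the tool. The board was let go resting on the bed, not dropped.
- **Small board:** it was still in place when last seen, just after the lift. I did not re-measure it at the end; every later pass went well above it.

**Disagreement:** while the board hung over the bed, the edge fit and the hole measurement of its offset in the gripper differed by about 4 mm. I used the hole measurement, and the fit went in without resistance.

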